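# Shut the airbrush valve in the covered manifold box

## Task

The painting session is over: shut the airbrush line in the grey air-manifold box. Push the box's sliding cover aside by its end, all the way over the closed half of the box, so that both valve handles lie open to view, then push the marked handle (the one with the broad round disc on its hub) clockwise through its quarter turn until it is fully shut. Only push with the fingertips, without pinching the handle; leave the plain handle as it stands and the models, jar, pot and brush where they are, and finish clear of everything.

Things in the scene. Friction and masses are not known exactly. Their poses are not given: they have to be found in the camera images.
- box: Grey manifold box fixed to the table, 170 (its x) by 430 (its y) mm, top 68 mm above the table. Origin: centre of its underside; z up, +x away from the robot. Its +y half is the open valve bay under the cover (inside y 0 to 207 mm, x -77 to 77 mm, walls 8 mm), its -y half is a closed flat deck. Guide rails 7 mm wide along both long edges rise to 80 mm.
- cover (a joint): How far the cover has slid (m): 0 covers the valve bay, grows towards the box's -y, end stop at 0.205 with the bay open. It starts at 0 to 0.02, stays where it is left, and takes about 3 N plus a little for speed to move. It cannot lift.
- cover_end (a point): Middle of the cover's +y end face, the face to push towards the box's -y. The cover is a flat plywood slab 154 (x) by 213 (y) by 16 mm between the guide rails, 70 to 86 mm above the table, without knob; this point is 78 mm above the table and moves with the cover.
- marked_handle (a joint): Turn of the marked handle (rad): 0 is fully open, the handle pointing from its pivot along the box's +x; it grows clockwise seen from above; the stop at 1.571 is shut, the handle pointing along the box's -y. It starts at 0 to 0.3 and stays where it is left; it takes about 0.2 N m (about 5 N at the push point).
- marked_pivot (a point): On the marked handle's turning axis, 52 mm above the table, axes parallel to the box's. At x = -35 mm and y = 67 or 150 mm in the box (the two valves may be swapped). A brass pipe runs below along x, its top 31 mm, the valve block's top 35 mm above the table.
- marked_push (a point): Middle line of the marked handle, 42 mm from its pivot, 52 mm above the table, x axis outwards along it. Level steel bar, 14 mm wide, 40 to 64 mm above the table, ending 55 mm from the pivot; on its hub a round disc 36 mm across, top at 68 mm, which the plain handle lacks. Push the flank that faces the box's +y when open; pressing both flanks at once is pinching.
- plain_handle (a joint): Turn of the plain handle, same meaning and start range; to be left alone.
- plain_push (a point): Plain handle, of the same shape without the disc: point 42 mm from its pivot, 52 mm above the table. Steel bar handle lying level, 14 mm wide over its flanks, 24 mm tall (40 to 64 mm above the table), its end 55 mm from the pivot.
- bunker: Grey plastic bunker model, 92 x 112 x 53 mm, loose, beyond the box. Origin under its centre.
- bishop: Boxwood bishop, 32 mm across, 72 mm tall, loose, in front of the box's bay half. Origin under its centre.
- jar: Glass jar with twist cap, 60 mm across, 75 mm tall, loose, in front of the box's deck half. Origin under its centre.
- crater: Tan resin crater, 110 mm across, 22 mm tall, loose, beyond the box. Origin under its centre.
- pot: Small clear paint pot with white cap, 34 mm across, 42 mm tall, loose, beyond the deck's end. Origin under its centre.
- brush: Small steel brush 170 mm long lying on the right of the table, loose. Origin under its middle.

How it is judged:
By the outcome, as a careful person would: the job done as asked, in the order asked, and still so for the second after the job is handed in, with the robot touching nothing.
It also fails if it takes over 48 s, if anything falls off the work surface, if the arm or the gripper's body presses on something with over 40 N, if the wrist force passes 120 N, or if a joint passes its speed limit or range.

## Robot

A 6-joint arm with a two-finger parallel gripper is mounted at the origin on the work surface. World frame = base frame: x ahead of the robot, y to its left, z up, the work surface at z = 0. Lengths are in mm, angles in rad, forces in N, time in s.
With the tool pointing down it reaches from about 350 to 775 mm from the base axis. Payload 7.3 kg.
Tool frame: the origin (TCP) lies at the very end of the fingers, on their centre line; the grasp point (between the pads) lies 19 mm behind it (pinch_z is the distance from the TCP to the grasp point, in mm); z points along the fingers, y is the direction in which the jaws open and shut (so a half turn about z gives the same grasp; the last joint's range is limited). The gripper opens to 92 mm and grips with 3 to 60 N. Pads are 19 mm wide; open, the fingers measure 130 mm over their backs; the gripper's body (75 mm by 190 mm) begins 47 mm behind the grasp point.
Start: joints at [-1.469, 0.342, 1.524, -0, 1.275, -0.146], TCP at [128.789, -508.978, 226.741] pointing down, gripper open.
Joint ranges: [-2.53, 2.53], [-0.77, 2.02], [0.04, 2.7], [-1, 4.14], [0.28, 2.66], [-3.11, 3.11]. Speed limits (rad/s): [2.57, 2.57, 3.14, 3.14, 3.14, 3.14].

## Interface

Orientations are given as [roll, pitch, yaw] about the fixed x, y, z axes, in that order (R = Rz(yaw) Ry(pitch) Rx(roll)).
In Python, from plant import * gives the robot as it stands.
- The arm moves only by the tool step_arm, never from a script. Its argument "moves" is one flat list of numbers, 7 for each row, row after row: the shift along the tool's x, y, z scaled (see below), then the turn, a rotation vector about the tool's x, y, z scaled (see below), then the closure, from -1 (fully open) to 1 (shut). A call has 1 to 8 rows; each row shifts and turns the pose as measured when the row begins, along the tool's axes as they then stand; what a row does not reach is not made up. The controller multiplies each number of a shift by 2 cm and each number of a turn by 4 degrees. A row lasts 1/12 s, in which the tool goes at most 41.7 mm and 7.16 degrees, less where a joint would pass 70% of its speed; a pose out of reach is approached as far as the arm can. A call with a number of a shift or a turn outside -1 to 1 is refused whole. A call with a gripper value outside its range is refused whole. The fingers move at their own pace and stop on an object; the grip force is fixed at half the most. Time passes only in rows, so rows that do not move let the fingers close. It gives the time, the measured TCP pose, the force and the opening at its end, in the units of the state.
- get_obs(): the state, without advancing time (a new reading comes with each control period).
- capture(name): name is "scene" or "top" or "wrist"; returns the picture (400x640x3 uint8, red, green, blue); there is no depth.
- get_calibration(name): a dict with "mtx" (3x3 intrinsics, pixels), "eye" and "orientation" of the camera in the world; the wrist camera has in their place "mount" (4x4, takes a point from camera to tool coordinates, whose origin is the TCP and whose axes are the flange's). Camera axes: x right, y down, z forward; pixel columns grow to the right and rows downward; lengths in mm; the calibration is good to about 2 mm. A picture is of the moment at which its call begins: read the wrist's pose just before it. get_calibration takes no time and is no camera call.
- close_job(): hands the job in, once; it reports no verdict.
The state is a dict: "time": time; "joint_positions": joint angles; "dq": joint speeds; "tau": joint torques, N m; "tool_pos": TCP position; "tcp_rot": TCP orientation; "contact_force": force on the tool from outside, world axes, zero at the start; "moment": the same for the moment, N m; "grip_width": finger opening in mm.
Only numpy, scipy, OpenCV 4.12 (cv2) and the standard library are available. Lean on these libraries where they do the work, as an engineer would, in place of code of your own. Each camera call takes 0.05 s, during which the arm holds its last target.

## Working session

There is one attempt and no reset: what is moved stays moved. The work goes in short steps, Python scripts to look and compute and a tool call to move; the robot and the scene stay as the last step left them, time stands still between calls to the robot, and variables do not carry over. Pictures are saved under pics/ and viewed, and the job is handed in when it is done.

Besides the shell and the picture viewer there is one more tool, called as name(argument=value, ...), one argument or row to a line, values as JSON. step_arm: Moves the arm, as the interface text tells. Shifts and turns lie within -1 to 1; 1 stands for 2 cm of shift or 4 degrees of turn. Its arguments: {"type":"object","properties":{"moves":{"type":"array"}},"required":["moves"]}

```bash
mkdir -p pics; ls; python3 - <<'E'
from plant import *
import cv2
o=get_obs();print({k:(v) for k,v in o.items()})
for n in("scene","top","wrist"):
    im=capture(n);cv2.imwrite(f"pics/{n}0.png",im[:,:,::-1]);print(n,get_calibration(n))
E
```

```text
pics
{'time': 0.0, 'joint_positions': array([-1.46904045e+00,  3.42719207e-01,  1.52500245e+00, -1.80153401e-05,
        1.27537365e+00, -1.45989309e-01]), 'dq': array([ 0.00164044, -0.00067166, -0.00116969, -0.00039643,  0.00010913,
       -0.00137175]), 'tau': array([-1.07586322e-03, -4.31245136e+01, -2.44219744e+01,  7.17211794e-02,
        5.57910406e-02, -1.23179148e-04]), 'tool_pos': array([ 128.72100229, -508.569266  ,  226.05186052]), 'tcp_rot': array([-3.14010348e+00, -2.01548992e-04,  2.47750296e-01]), 'contact_force': array([-0.25778065, -0.935136  , -0.71701614]), 'moment': array([-0.00242612, -0.01155958,  0.01054983]), 'grip_width': 91.91755152363676}
scene {'mtx': array([[451.05286548,   0.        , 311.95821084],
       [  0.        , 451.05286548, 196.58045571],
       [  0.        ,   0.        ,   1.        ]]), 'eye': array([948.53760205, 333.75975969, 913.90728317]), 'orientation': array([-2.52216784e+00,  2.29033867e-03,  2.43309692e+00])}
top {'mtx': array([[484.50662326,   0.        , 326.56250397],
       [  0.        , 484.50662326, 195.93426629],
       [  0.        ,   0.        ,   1.        ]]), 'eye': array([ 315.30781701, -108.59457283, 1338.33489798]), 'orientation': array([-2.94163446e+00,  1.27365548e-03, -1.56930625e+00])}
wrist {'mtx': array([[353.33939468,   0.        , 314.80871588],
       [  0.        , 353.33939468, 195.52961803],
       [  0.        ,   0.        ,   1.        ]]), 'mount': array([[ 1.42123864e-04, -9.64002822e-01, -2.65891967e-01,
         7.08616331e+01],
       [ 9.99999990e-01,  1.38063494e-04,  3.39621560e-05,
        -2.41298968e-01],
       [ 3.97035983e-06, -2.65891969e-01,  9.64002832e-01,
        -1.56332277e+02],
       [ 0.00000000e+00,  0.00000000e+00,  0.00000000e+00,
         1.00000000e+00]])}
```

View pics/top0.png

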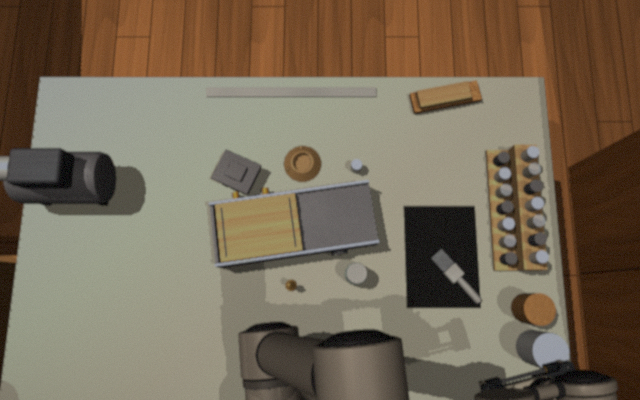

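View pics/scene0.png

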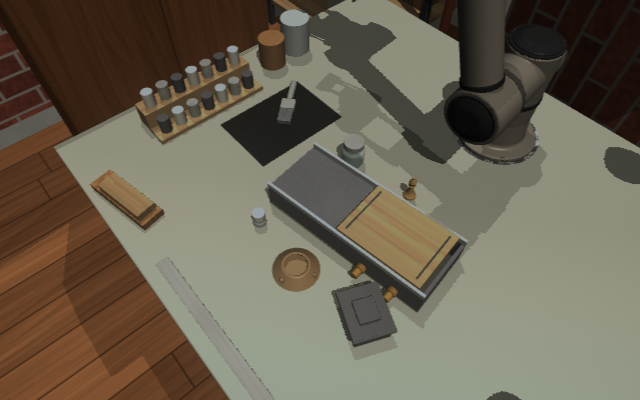

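```bash
cat > h.py <<'E'
import numpy as np,cv2
from scipy.spatial.transform import Rotation as R
from plant import *
def cam(n,obs=None):
    c=get_calibration(n)
    if n!="wrist": return c["mtx"],R.from_euler('xyz',c["orientation"]).as_matrix(),np.array(c["eye"])
    obs=obs or get_obs(); T=np.eye(4);T[:3,:3]=R.from_euler('xyz',obs["tcp_rot"]).as_matrix();T[:3,3]=obs["tool_pos"]
    M=T@c["mount"];return c["mtx"],M[:3,:3],M[:3,3]
def ray(c,px,z):
    K,Rm,e=c;px=np.atleast_2d(px).astype(float)
    d=(Rm@np.linalg.inv(K)@np.c_[px,np.ones(len(px))].T).T
    return e+d*((z-e[2])/d[:,2])[:,None]
def proj(c,P):
    K,Rm,e=c;p=(np.atleast_2d(P)-e)@Rm@K.T;return p[:,:2]/p[:,2:]
E
python3 - <<'E'
from h import *
im=cv2.imread('pics/top0.png')
cv2.imwrite('pics/topz.png',cv2.resize(im[140:300,190:400],None,fx=3.8,fy=3.6,interpolation=cv2.INTER_CUBIC))
im=cv2.imread('pics/scene0.png')
cv2.imwrite('pics/scz.png',cv2.resize(im[140:350,240:480],None,fx=3.3,fy=2.8,interpolation=cv2.INTER_CUBIC))
c=cam("top")
im=cv2.imread('pics/top0.png').astype(int);b,g,r=im[...,0],im[...,1],im[...,2]
m=((r-b>50)&(g>110)).astype(np.uint8);m[:180]=0;m[280:]=0;m[:,:200]=0;m[:,320:]=0
m=cv2.morphologyEx(m,cv2.MORPH_CLOSE,np.ones((5,5)))
cs,_=cv2.findContours(m,0,1);k=max(cs,key=cv2.contourArea);rc=cv2.minAreaRect(k);print(rc)
w=ray(c,cv2.boxPoints(rc),86);print(w,np.linalg.norm(np.diff(w,axis=0),axis=1),w.mean(0))
print(ray(c,[(208,203),(369,182),(379,243),(216,267)],80))
E
```

```text
((256.93011474609375, 222.47598266601562), (66.74267578125, 81.54501342773438), 82.40535736083984)
[[571.83180272 195.48210104  86.        ]
 [601.25642348 -17.432899    86.        ]
 [426.3271085  -42.85698588  86.        ]
 [398.42706187 164.4216689   86.        ]] [214.93860879 176.76721822 209.14792213] [499.46059914  74.90347127  86.        ]
[[ 550.88743231  206.7179123    80.        ]
 [ 608.35933444 -219.65902411   80.        ]
 [ 445.71244988 -243.05289213   80.        ]
 [ 383.32132685  177.71906625   80.        ]]
```

View pics/topz.png

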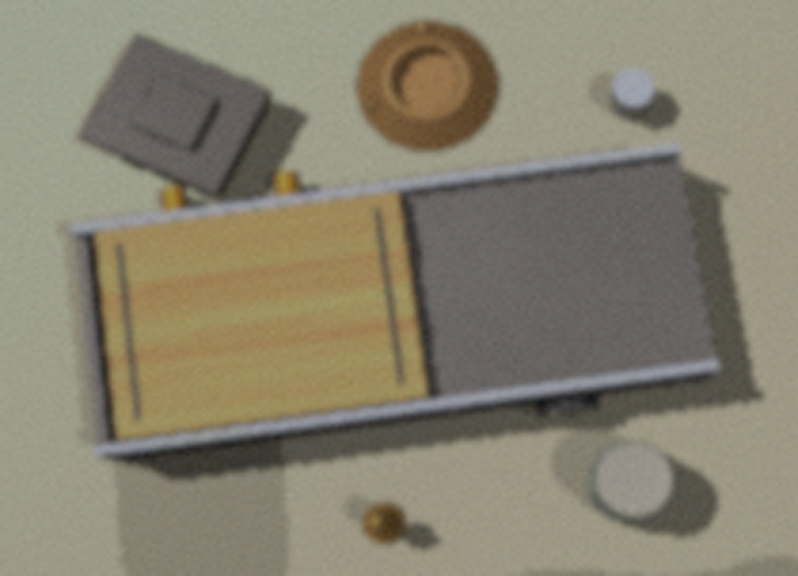

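View pics/scz.png

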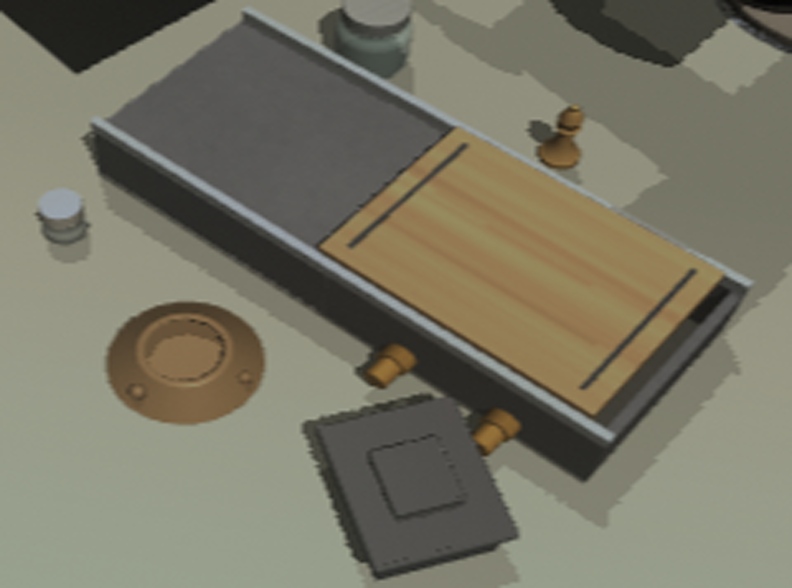

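View pics/wrist0.png

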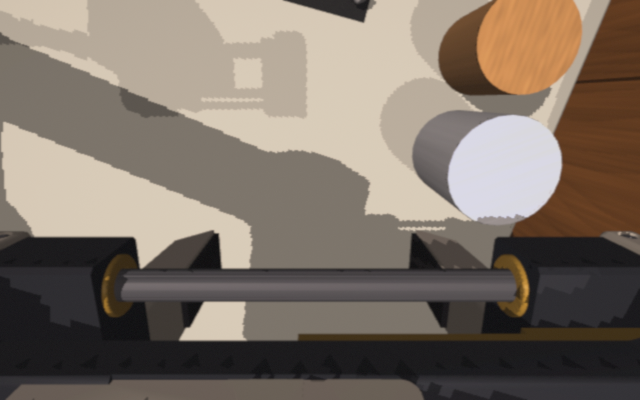

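```bash
cat >> h.py <<'E'
def fit(A,B):  # planar rigid A(local)->B(world)
    a,b=A.mean(0),B.mean(0);H=(A-a).T@(B-b);th=np.arctan2(H[0,1]-H[1,0],H[0,0]+H[1,1])
    c,s=np.cos(th),np.sin(th);Rm=np.array([[c,-s],[s,c]]);t=b-Rm@a;return th,t,(A@Rm.T+t)-B
E
python3 - <<'E'
from h import *
L=np.array([[85,215],[85,-215],[-85,-215],[-85,215]],float)
W=ray(cam("top"),[(207.9,203.3),(368.9,180.8),(378.9,242.8),(215.8,266.1)],80)[:,:2]
print("top",fit(L,W))
# scene zoom px: scale 3.3,2.8 off 240,140
z=np.array([[613,438],[97,123],[247,12],[750,284]])/[3.3,2.8]+[240,140]
W2=ray(cam("scene"),z,80)[:,:2];print("scene",fit(L,W2))
th,t,_=fit(L,(W+W2)/2);print(th,t)
c,s=np.cos(th),np.sin(th);Rm=np.array([[c,-s],[s,c]])
# cover end line, top edges of cover at z=86
e=np.array([(95,236),(117,438)])/[3.8,3.6]+[190,140]
print("cover end box",(ray(cam("top"),e,86)[:,:2]-t)@Rm)
e=np.array([(595,412),(722,275)])/[3.3,2.8]+[240,140]
print("cover end box",(ray(cam("scene"),e,86)[:,:2]-t)@Rm)
for p in [(0,240),(0,8)]: print(p,Rm@p+t)
E
```

```text
top (np.float64(0.14491493518201043), array([498.39320406, -19.24111875]), array([[ 1.37385224, -1.16185003],
       [ 1.90691745, -0.26819218],
       [-0.90023472, -1.45876507],
       [-2.38053496,  2.88880728]]))
scene (np.float64(0.15232926312666697), array([502.12906073, -13.17062223]), array([[ 3.17443457,  3.32255908],
       [ 4.32064664, -2.1279103 ],
       [-3.4698626 , -3.52733735],
       [-4.02521862,  2.33268856]]))
0.14860073325248951 [500.2611324  -16.20587049]
cover end box [[ 72.23239888 194.1245547 ]
 [-75.75449411 194.25144199]]
cover end box [[ 76.32180564 197.00249329]
 [-70.92776672 197.49287226]]
(0, 240) [464.72806868 221.1491408 ]
(0, 8) [499.07669694  -8.29403678]
```

step_arm(
  moves=[1,-0.28,0,0,0,0,1,1,-0.28,0,0,0,0,1,1,-0.28,0,0,0,0,1,1,-0.28,0,0,0,0,1,1,-0.28,0,0,0,0,1,1,-0.28,0,0,0,0,1,1,-0.28,0,0,0,0,1,1,-0.28,0,0,0,0,1],
)

```text
time: 0.82
tool_pos: [274.7, -423.7, 223.5]
tcp_rot: [-3.136, 0.001, 0.24]
contact_force: [-0.4, 0.3, -0.6]
grip_width: 42.8
```

step_arm(
  moves=[1,-0.28,0,0,0,0,1,1,-0.28,0,0,0,0,1,1,-0.28,0,0,0,0,1,1,-0.28,0,0,0,0,1,1,-0.28,0,0,0,0,1,1,-0.28,0,0,0,0,1,1,-0.28,0,0,0,0,1,1,-0.28,0,0,0,0,1],
)

```text
time: 1.48
tool_pos: [425.7, -335.8, 221.4]
tcp_rot: [-3.131, 0.003, 0.24]
contact_force: [-0.4, -0.1, -0.4]
grip_width: 0.6
```

step_arm(
  moves=[0.24,-0.97,-0.05,0,0,-1,1,0.31,-0.95,-0.05,0,0,-1,1,0.37,-0.93,-0.05,0,0,-1,1,0.43,-0.9,-0.05,0,0,-1,1,0.5,-0.87,-0.05,0,0,-1,1,0.56,-0.83,-0.05,0,0,-1,1,0.61,-0.79,-0.05,0,0,-1,1,0.67,-0.75,-0.05,0,0,-1,1],
)

```text
time: 2.15
tool_pos: [426.4, -168.5, 227.7]
tcp_rot: [-3.126, -0.003, 0.824]
contact_force: [0.4, 0.1, -0.6]
grip_width: 0.7
```

step_arm(
  moves=[0.73,-0.68,0,0,0,-1,1,0.78,-0.63,0,0,0,-1,1,0.82,-0.57,0,0,0,-1,1,0.86,-0.51,0,0,0,-1,1,0.89,-0.45,0,0,0,-1,1,0.92,-0.39,0,0,0,-1,1,0.95,-0.32,0,0,0,-1,1,0.97,-0.26,0,0,0,-1,1],
)

```text
time: 2.82
tool_pos: [421.8, -0.1, 228.9]
tcp_rot: [-3.127, -0.012, 1.411]
contact_force: [1.2, 0.5, 0.1]
grip_width: 0.5
```

step_arm(
  moves=[1,0.02,0,0,0,-1,1,1,0.1,0,0,0,-1,1,1,0.17,0,0,0,-1,1,0.97,0.25,0,0,0,-1,1,0.95,0.31,0,0,0,-0.4,1,0.95,0.31,0,0,0,0,1,0.95,0.31,0,0,0,0,1,0.95,0.31,0,0,0,0,1],
)

```text
time: 3.48
tool_pos: [447.1, 166.4, 229.8]
tcp_rot: [-3.128, -0.016, 1.739]
contact_force: [1.0, -0.6, 0.4]
grip_width: 0.3
```

step_arm(
  moves=[0.8,0.36,0,0,0,0.1,1,0.8,0.36,0,0,0,0.1,1,0.8,0.36,0,0,0,0.1,1,0.8,0.36,0,0,0,0,1,0,0,0.9,0,0,0,1,0,0,1,0,0,0,1,0,0,1,0,0,0,1,0,0,0.7,0,0,0,1],
)

```text
time: 4.15
tool_pos: [465.8, 244.5, 157.3]
tcp_rot: [-3.133, -0.018, 1.723]
contact_force: [-1.2, 0.1, 0.2]
grip_width: 0.7
```

```bash
python3 - <<'E'
from h import *
o=get_obs();print(o['tool_pos'],o['tcp_rot'],o['time'])
for n in("scene","wrist"):
    im=capture(n);cv2.imwrite(f"pics/{n}1.png",im[:,:,::-1])
im=cv2.imread('pics/scene1.png');cv2.imwrite('pics/sc1z.png',cv2.resize(im[140:350,280:520],None,fx=3.3,fy=2.8,interpolation=cv2.INTER_CUBIC))
E
```

```text
[465.83856373 244.48912566 157.30019942] [-3.13309065 -0.01824992  1.7230479 ] 4.15
```

View pics/wrist1.png

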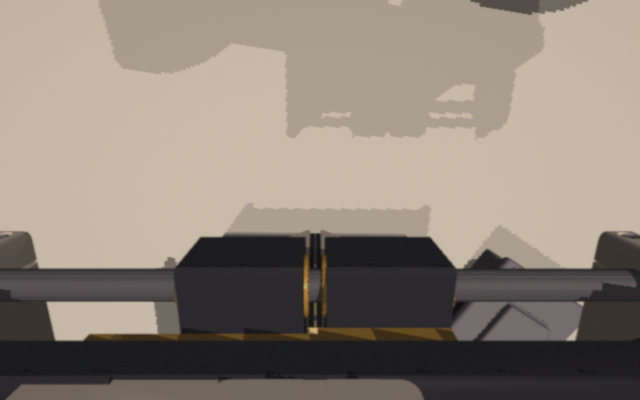

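View pics/sc1z.png

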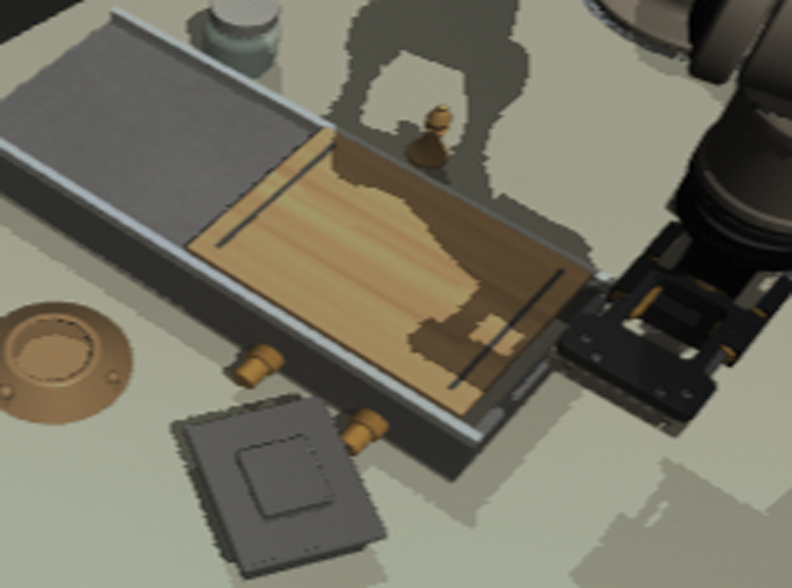

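step_arm(
  moves=[0,0,0.9,-0.06,-0.13,0,1,0,0,0.9,-0.06,-0.13,0,1,0,0,0.9,0,0,0,1,0,0,0.9,0,0,0,1,0,0,0.4,0,0,0,1,0,0,0,0,0,0,1],
)

```text
time: 4.75
tool_pos: [468.3, 245.3, 79.4]
tcp_rot: [3.137, -0.0, 1.722]
contact_force: [-0.1, 0.5, -0.4]
grip_width: 0.4
```

step_arm(
  moves=[-0.8,-0.1,0.08,0,0,0,1,-0.8,-0.1,0.08,0,0,0,1,-0.6,-0.1,0,0,0,0,1,-0.5,0,0,0,0,0,1,-0.5,0,0,0,0,0,1,-0.5,0,0,0,0,0,1],
)

```text
time: 5.25
tool_pos: [476.4, 170.9, 81.5]
tcp_rot: [3.13, -0.003, 1.724]
contact_force: [-1.2, 4.0, -1.5]
grip_width: 0.2
```

step_arm(
  moves=[-0.6,0,0.12,0,0,0,1,-0.6,0,0.12,0,0,0,1,-0.6,0,0.1,0,0,0,1,-0.6,0,0.1,0,0,0,1,-0.6,0,0.1,0,0,0,1,-0.6,0,0.1,0,0,0,1,-0.6,0,0.1,0,0,0,1,-0.6,0,0.1,0,0,0,1],
)

```text
time: 5.92
tool_pos: [495.2, 72.6, 69.9]
tcp_rot: [3.119, -0.009, 1.722]
contact_force: [-1.3, 3.6, 2.2]
grip_width: 0.6
```

step_arm(
  moves=[-0.4,0,-0.3,0.15,-0.07,0,1,-0.5,0,-0.1,0.15,-0.06,0,1,-0.5,0,0,0,0,0,1,-0.5,0,0,0,0,0,1],
)

```text
time: 6.25
tool_pos: [500.4, 31.9, 78.1]
tcp_rot: [-3.14, -0.002, 1.721]
contact_force: [-1.5, 4.0, -1.9]
grip_width: 0.6
```

step_arm(
  moves=[-0.35,0,0,0,0,0,1,-0.35,0,0,0,0,0,1,-0.3,0,0,0,0,0,1,-0.25,0,0.03,0,0,0,1],
)

```text
time: 6.58
tool_pos: [504.5, 4.5, 77.7]
tcp_rot: [-3.141, -0.004, 1.719]
contact_force: [-3.7, 37.8, 12.9]
grip_width: 0.3
```

step_arm(
  moves=[-0.2,0,0,0,0,0,1,-0.2,0,0,0,0,0,1],
)

```text
time: 6.75
tool_pos: [504.5, 4.7, 78.0]
tcp_rot: [-3.142, -0.021, 1.714]
contact_force: [-0.1, 25.7, 4.5]
grip_width: 0.5
```

step_arm(
  moves=[0.3,0,0,0,0,0,1,0,0,-1,0,-0.1,0,1,0,0,-1,0,-0.1,0,1,0,0,-1,0,-0.1,0,1,-0.5,0,-1,0,0,0,1,-0.8,0,-0.8,0,0,0,1,0,0,0,0,0,0,1],
)

```text
time: 7.33
tool_pos: [508.4, -18.5, 177.9]
tcp_rot: [3.141, 0.006, 1.719]
contact_force: [0.3, -0.5, -1.4]
grip_width: 0.4
```

```bash
python3 - <<'E'
from h import *
o=get_obs();print(o['tool_pos'],o['tcp_rot'],o['time'],o['dq'].max())
np.save('ow.npy',np.r_[o['tool_pos'],o['tcp_rot']])
for n in("wrist","scene","top"):
    im=capture(n);cv2.imwrite(f"pics/{n}2.png",im[:,:,::-1])
E
```

```text
[508.38046007 -18.52774283 177.86369518] [3.14123969 0.00609323 1.71867105] 7.3333 0.04547577362456411
```

View pics/wrist2.png

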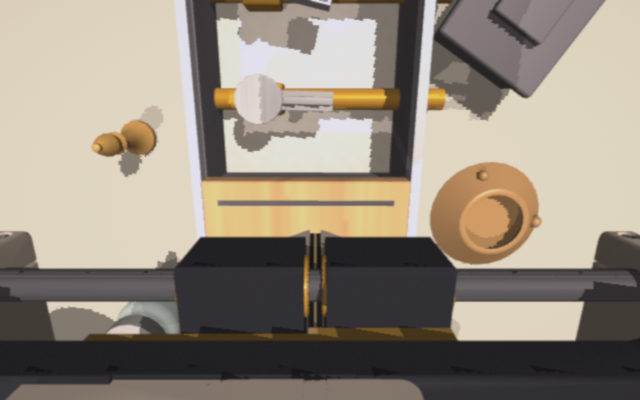

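View pics/scene2.png

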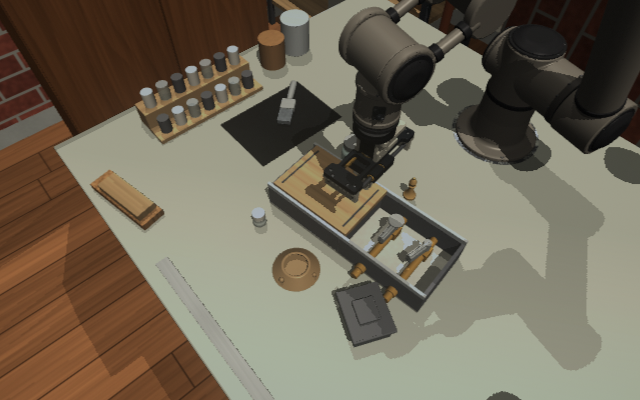

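```bash
python3 - <<'E'
from h import *
v=np.load('ow.npy');c=cam("wrist",dict(tool_pos=v[:3],tcp_rot=v[3:]))
im=cv2.imread('pics/wrist2.png');z=cv2.resize(im[50:220,170:430],None,fx=3,fy=3,interpolation=cv2.INTER_CUBIC);cv2.imwrite('pics/w2z.png',z)
s=cv2.imread('pics/scene2.png');cv2.imwrite('pics/s2z.png',cv2.resize(s[190:310,330:480],None,fx=5,fy=5,interpolation=cv2.INTER_CUBIC))
p=lambda a,h:ray(c,a,h)[:,:2]
print("disc",p((259,99),68),"handle tip",p((333,100),64))
print("cover end",p([(202,180),(411,180)],86)); print("left rail outer",p([(177,0),(199,240)],80),"right",p([(432,0),(408,240)],80))
E
```

```text
disc [[457.37636257  44.99898916]] handle tip [[510.79603349  52.21059193]]
cover end [[425.39900597 -16.46151021]
 [574.16470994   5.70619383]]
left rail outer [[400.36090184  98.91042245]
 [424.30788163 -66.22225393]] right [[563.12711957 123.19648724]
 [584.25395785 -42.40117141]]
```

View pics/w2z.png

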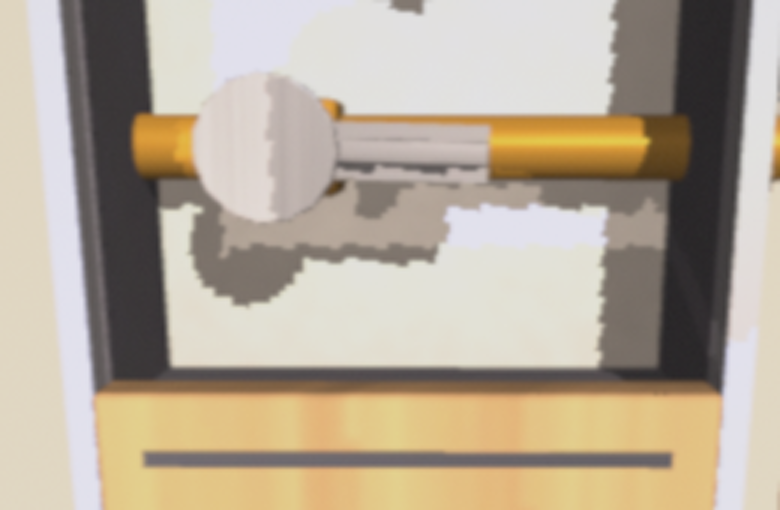

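View pics/s2z.png

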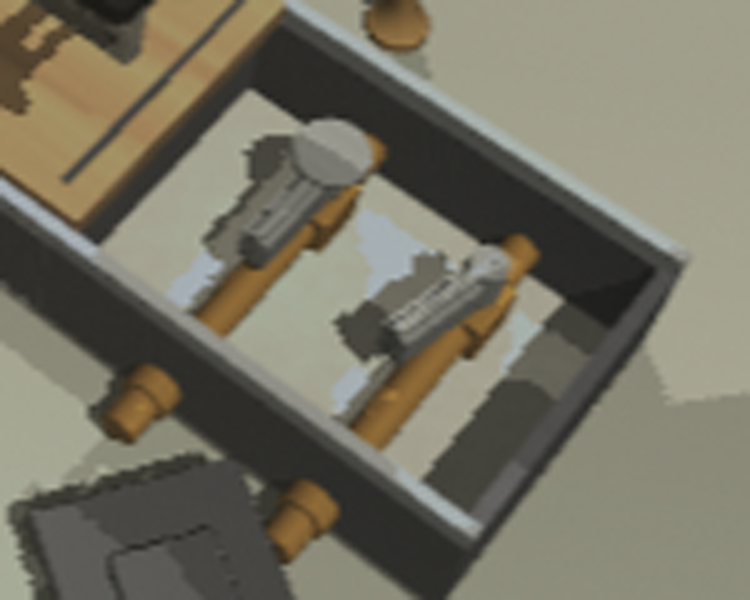

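step_arm(
  moves=[1,0,0,0,0,0,1,1,0,0,0,0,0,1,1,0,0,0,0,0,1,1,0,0,0,0,0,1,1,0,0,0,0,0,1,0,0,0.5,0,0,0,1,0,0,0.5,0,0,0,1,0,0,0,0,0,0,1],
)

```text
time: 8.15
tool_pos: [482.9, 90.0, 142.2]
tcp_rot: [-3.117, -0.0, 1.72]
contact_force: [-0.8, 0.1, -0.8]
grip_width: 0.8
```

step_arm(
  moves=[-0.25,0.25,0.6,-0.18,0,0,1,-0.25,0.25,0.7,-0.17,0,0,1,0,0,0.7,0,0,0,1,0,0,0.3,0,0,0,1,0,0,0,0,0,0,1],
)

```text
time: 8.57
tool_pos: [491.2, 82.6, 91.1]
tcp_rot: [-3.135, -0.001, 1.723]
contact_force: [-0.4, 0.4, 0.4]
grip_width: 0.3
```

```bash
python3 - <<'E'
from h import *
im=capture("scene")[:,:,::-1];cv2.imwrite('pics/s3z.png',cv2.resize(im[150:310,320:480],None,fx=3.7,fy=3.7,interpolation=cv2.INTER_CUBIC))
E
```

```text
(no output)
```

View pics/s3z.png

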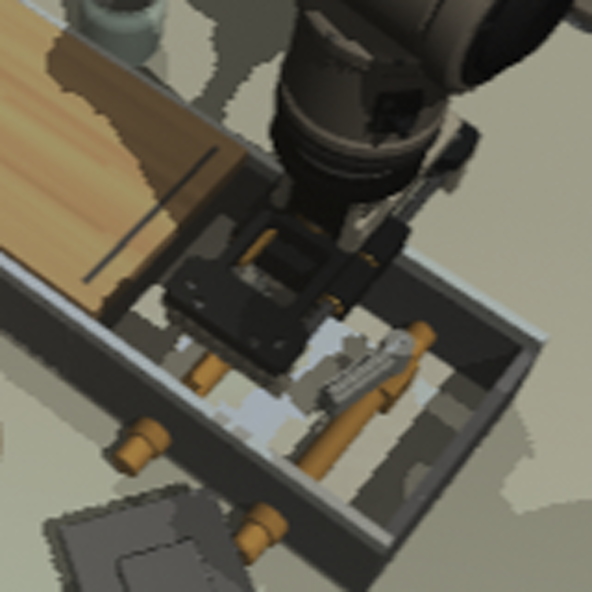

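step_arm(
  moves=[0,0.1,0.6,-0.05,0,0,1,0,0,0.6,0,0,0,1,0,0,0.6,0,0,0,1,0,0,0.3,0,0,0,1,0,0,0,0,0,0,1],
)

```text
time: 9.03
tool_pos: [495.4, 83.4, 51.6]
tcp_rot: [3.139, 0.0, 1.723]
contact_force: [-0.1, 0.9, 0.1]
grip_width: 0.6
```

step_arm(
  moves=[-0.25,0,0.2,0,0,0,1,-0.25,0,0.1,0,0,0,1,-0.2,0,0,0,0,0,1,-0.2,0.05,0,0,0,0,1],
)

```text
time: 9.37
tool_pos: [499.7, 65.6, 47.0]
tcp_rot: [3.138, -0.001, 1.724]
contact_force: [-3.0, 7.3, -0.6]
grip_width: 0.4
```

step_arm(
  moves=[-0.3,0.03,0,0,0,0,1,-0.3,0.03,0,0,0,0,1,-0.3,0,0,0,0,0,1],
)

```text
time: 9.62
tool_pos: [501.5, 50.7, 47.3]
tcp_rot: [-3.141, -0.009, 1.72]
contact_force: [-1.6, 10.3, 2.5]
grip_width: 0.1
```

step_arm(
  moves=[-0.3,0.05,0,0,0,0,1,-0.3,0,0,0,0,0,1,-0.3,0,0,0,0,0,1,-0.3,0,0,0,0,0,1],
)

```text
time: 9.95
tool_pos: [507.1, 29.8, 49.6]
tcp_rot: [3.138, -0.017, 1.716]
contact_force: [0.8, 6.6, 1.4]
grip_width: 0.5
```

step_arm(
  moves=[-0.25,-0.2,0.1,0,-0.1,0,1,-0.2,-0.25,0.1,0,-0.1,0,1,-0.15,-0.25,0,0,0,0,1],
)

```text
time: 10.2
tool_pos: [499.9, 16.3, 49.3]
tcp_rot: [3.126, -0.004, 1.713]
contact_force: [3.6, 3.8, 2.1]
grip_width: 0.4
```

step_arm(
  moves=[-0.15,-0.3,0.05,0.1,0,0,1,-0.12,-0.3,0.05,0.1,0,0,1,-0.1,-0.2,0,0,0,0,1],
)

```text
time: 10.45
tool_pos: [490.2, 6.4, 50.7]
tcp_rot: [3.126, -0.004, 1.711]
contact_force: [3.9, 2.8, 0.3]
grip_width: 0.5
```

step_arm(
  moves=[0,-0.2,0.1,0,0,0,1,0,-0.2,0.05,0,0,0,1],
)

```text
time: 10.62
tool_pos: [486.3, 4.3, 50.2]
tcp_rot: [3.116, -0.002, 1.71]
contact_force: [4.0, 4.6, 4.9]
grip_width: 0.7
```

step_arm(
  moves=[0,-0.2,0,0,0,0,1,0,-0.2,0,0,0,0,1],
)

```text
time: 10.78
tool_pos: [482.2, 2.4, 51.9]
tcp_rot: [3.106, 0.001, 1.709]
contact_force: [10.6, 4.3, 3.2]
grip_width: 0.5
```

step_arm(
  moves=[0.1,-0.2,0.05,0.2,0,0,1,0,-0.2,0,0.2,0,0,1],
)

```text
time: 10.95
tool_pos: [480.5, 1.7, 53.4]
tcp_rot: [3.118, 0.005, 1.707]
contact_force: [7.3, 3.3, 2.3]
grip_width: 0.7
```

step_arm(
  moves=[0.05,-0.25,0,0,0,0,1,0,-0.25,0,0,0,0,1],
)

```text
time: 11.12
tool_pos: [478.3, 1.1, 55.7]
tcp_rot: [3.1, 0.008, 1.706]
contact_force: [14.5, 15.5, -3.4]
grip_width: 0.7
```

step_arm(
  moves=[0.25,0,0.1,0.25,-0.1,0.1,1,0.1,0,0.1,0.25,0,0,1],
)

```text
time: 11.28
tool_pos: [479.6, 6.7, 53.5]
tcp_rot: [3.129, 0.018, 1.698]
contact_force: [0.6, -1.4, 6.0]
grip_width: 0.8
```

```bash
python3 - <<'E'
from h import *
o=get_obs();print(o['tool_pos'],o['tcp_rot'],o['contact_force'])
im=capture("scene")[:,:,::-1];cv2.imwrite('pics/s4z.png',cv2.resize(im[130:310,320:480],None,fx=3.3,fy=3.3,interpolation=cv2.INTER_CUBIC))
E
```

```text
[479.64045385   6.67844259  53.48982322] [3.12862006 0.01800388 1.69781984] [ 0.614099   -1.36069693  5.98615964]
```

View pics/s4z.png

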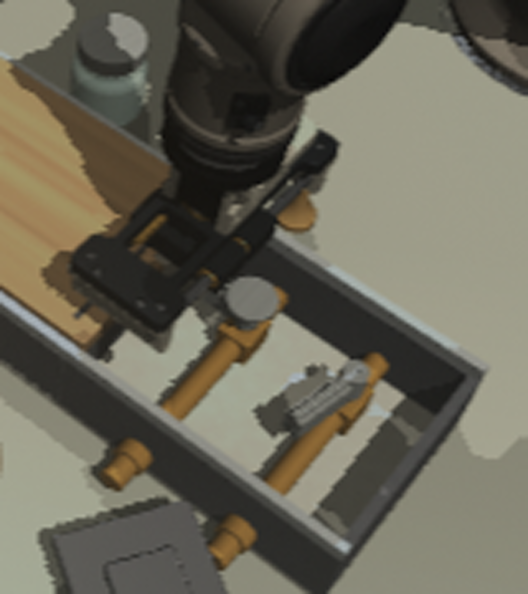

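step_arm(
  moves=[0,-0.2,0.1,0.1,-0.1,0,1,0,-0.3,0.05,0,-0.1,0,1],
)

```text
time: 11.5
tool_pos: [479.2, 5.9, 53.6]
tcp_rot: [3.117, 0.033, 1.696]
contact_force: [16.8, 9.7, 6.6]
grip_width: 0.5
```

step_arm(
  moves=[0,-0.3,0,0,0,0,1,0,-0.4,0,0,0,0,1],
)

```text
time: 11.67
tool_pos: [476.3, 4.2, 57.0]
tcp_rot: [3.091, 0.037, 1.695]
contact_force: [17.4, 5.1, 5.7]
grip_width: 0.4
```

step_arm(
  moves=[0,0.5,0,0.3,0.2,0,1,0.2,0.6,-0.3,0.3,0.2,-0.2,1,0.2,0,-1,0,0.1,-0.2,1,0,0,-1,0,0,0,1,0,0,-1,0,0,0,1,-1,0,-1,0,0,0,1,-1,0,-1,0,0,0,1,-1,0,-0.5,0,0,0,1],
)

```text
time: 12.33
tool_pos: [497.0, -43.4, 171.9]
tcp_rot: [-3.122, -0.007, 1.734]
contact_force: [0.4, -1.0, -0.1]
grip_width: 0.6
```

step_arm(
  moves=[-1,0,-0.5,0,0,0,1,0,0,0,0,0,0,1],
)

```text
time: 12.5
tool_pos: [499.8, -67.1, 183.3]
tcp_rot: [-3.121, -0.006, 1.733]
contact_force: [0.7, -0.6, 0.4]
grip_width: 0.5
```

```bash
python3 - <<'E'
from h import *
o=get_obs();print(o['tool_pos'],o['tcp_rot'],o['contact_force'],o['time'])
np.save('ow.npy',np.r_[o['tool_pos'],o['tcp_rot']])
im=capture("wrist")[:,:,::-1];cv2.imwrite('pics/w5.png',im)
im=capture("scene")[:,:,::-1];cv2.imwrite('pics/s5.png',im);cv2.imwrite('pics/s5z.png',cv2.resize(im[150:310,320:480],None,fx=3.7,fy=3.7,interpolation=cv2.INTER_CUBIC))
E
```

```text
[499.75865468 -67.12765876 183.34008617] [-3.1207963  -0.00558609  1.73287105] [ 0.74787591 -0.58854354  0.4292588 ] 12.5
```

View pics/s5z.png

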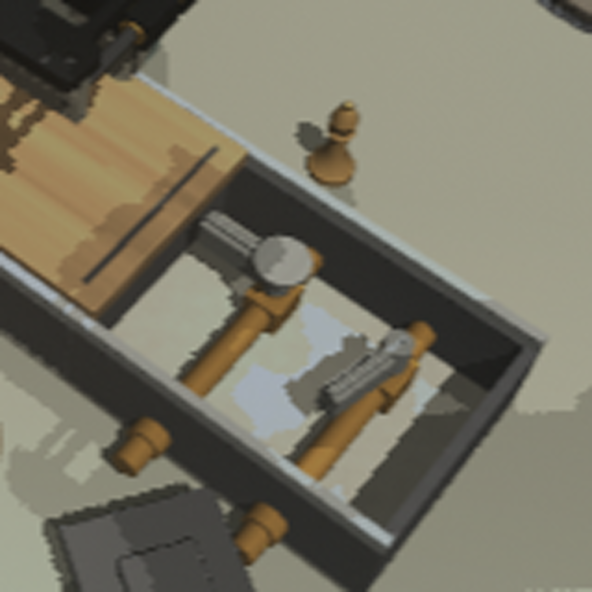

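View pics/w5.png

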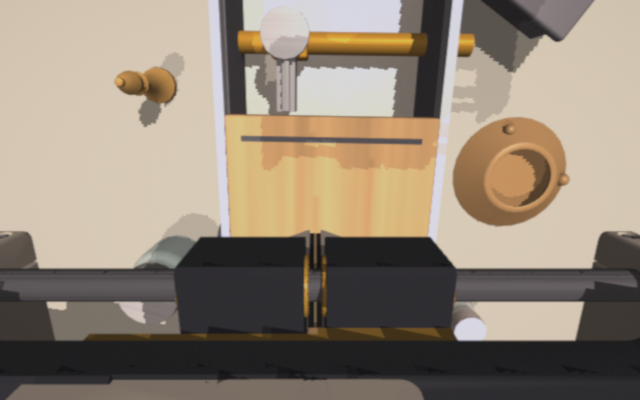

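```bash
python3 - <<'E'
from h import *
v=np.load('ow.npy');c=cam("wrist",dict(tool_pos=v[:3],tcp_rot=v[3:]))
im=cv2.imread('pics/w5.png');cv2.imwrite('pics/w5z.png',cv2.resize(im[0:130,210:310],None,fx=5,fy=4.5,interpolation=cv2.INTER_CUBIC))
E
```

```text
(no output)
```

View pics/w5z.png

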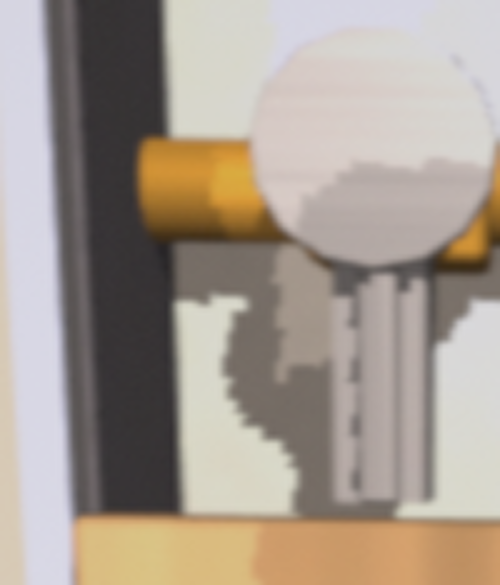

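```bash
python3 - <<'E'
from h import *
v=np.load('ow.npy');c=cam("wrist",dict(tool_pos=v[:3],tcp_rot=v[3:]))
d=ray(c,(284.6,32.7),68)[0];e=np.array([d[:2]])
a=lambda p,q,h,h2:(lambda w:np.arctan2(w[0],-w[1]))((ray(c,q,h2)-ray(c,p,h))[0])
print('disc',d,'handle dir vs -y world',a((284.6,32.7),(285.4,110),68,64), 'left edge',a((276.4,62),(276.4,110),64,64))
print('left rail',a((210,0),(223,240),80,80),'right rail',a((461,0),(430,240),80,80),'cover edges',a((225,116),(228,230),86,86),a((440,119),(434,235),86,86))
print('slot',ray(c,[(242,139),(421,142)],86),'end',ray(c,[(226,116),(440,119)],86))
E
```

```text
disc [456.69321187  44.46816435  68.        ] handle dir vs -y world 0.14368217056773683 left edge 0.13395071127557845
left rail 0.14505431274863342 right rail 0.12707849440222718 cover edges 0.12286917970563987 0.2015004789937467
slot [[438.54196621 -32.64489193  86.        ]
 [564.91332616 -13.81228886  86.        ]] end [[425.6047617  -18.45460183  86.        ]
 [574.11831893   3.92743406  86.        ]]
```

step_arm(
  moves=[0,0,-1,0,0,0,1,0,0,-1,0,0,0,1,0,0,-1,0,0,0,1,0,0,0,0,0,0,1],
)

```text
time: 12.93
tool_pos: [494.3, -60.4, 236.9]
tcp_rot: [-3.101, -0.018, 1.735]
contact_force: [0.5, -0.4, 0.9]
grip_width: 0.2
```

View pics/s5.png

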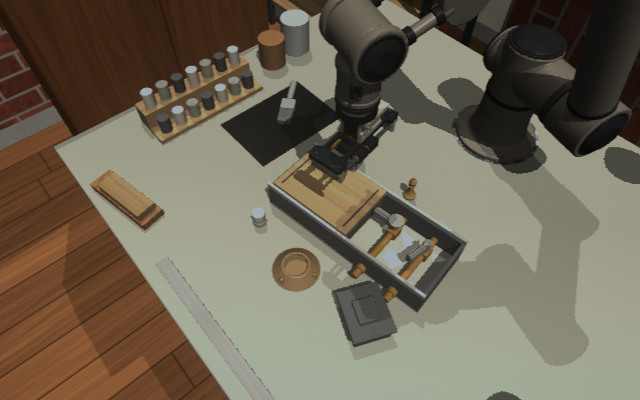

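The scene picture shows the cover over the deck, and the marked handle (disc at 398,220) pointing along the box's -y. The bishop (411,189), pot (258,217), crater (297,268), bunker and brush have not moved since the first picture.

```bash
python3 - <<'E'
from plant import *
print(close_job())
E
```

```text
the job is handed in; nothing more can be done
None
```

I pushed the cover over the closed half of the box to its end stop. Then I pushed the marked handle, the one at y = 67 mm, clockwise until it was shut, using the closed fingertips on one flank only. I handed in at about 13 s, with the arm raised about 150 mm above the cover and the force reading near zero.

- **Cover:** the push force rose from about 4 N to 38 N at the stop. In the last wrist picture the cover's end measured y ≈ 9 mm in the box, against 8 mm expected.
- **Marked handle:** the last wrist picture puts it within about 0.01–0.02 rad of the box's -y, which is as fine as I could measure. The final push met 17 N, well above the 5 N the handle needs, so I take it to be at its stop.
- **Other things:** the plain handle was not touched. The bishop, pot, crater, bunker and brush look unmoved in the scene camera. The arm hid the jar there, so I only saw part of it, in the wrist picture, and did not measure its place.

**Checks that disagreed:**
- In the last pushes the fingers went about 10 mm further in than I had expected from their width.
- The tool tilted about 3° and its tip rose to 57 mm, so the last contact was near the top of the bar.
- Just before that, the fingers pressed sideways with about 15 N, probably against the cover's end. I backed off and finished the push.

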